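# Index the inspection lens over the rock

### The job

The lens head on the white swing arm is locked over the middle one of three specimen pads. Hook the fingertips under the red ring of the spring index pin at the arm's tail, lift the pin out of its hole, swing the arm exactly one hole so that the lens stands over the grey-green rock (not the brass disc), and let the pin drop fully home there before drawing the fingers clear. Do not pinch or force the ring, and leave the rock, the brass disc and everything else on the bench where they are.

Things in the scene. Friction and masses are not known exactly. Their poses are not given: they have to be found in the camera images.
- pivot (a point): Hinge axis of the swing arm at the arm's top face, 132 mm over the table. Does not turn with the arm: x points to the middle specimen pad (far side), z up; the stand's place and yaw vary. White fixed stand: slab 245 x 230 x 16 mm, column 44 mm wide. Three black pads, 60 mm wide, lie 140 mm from the axis at 0 and +-0.48 rad about +x; their tops are 22 mm over the table.
- middle_hole (a point): Mouth of the middle one of five 12 mm holes, 0.48 rad apart on a 120 mm radius about the pivot, in the fixed aluminium index plate (level sector, top 112 mm over the table, 12 mm thick, 90 to 148 mm from the pivot axis). The pin starts in this hole.
- swing_arm (a joint): Arm angle, rad, + is counter-clockwise from above. 0: pin in middle hole (start). +0.48: one hole on, lens over the pad at the pivot frame's +y side, while the tail and ring, opposite, go to -y. -0.48: the reverse. Stops +-1.1. Friction about 1 N at the ring; stays where left. Home pin locks it, +-0.01 play. White bar 34 x 16 mm, tail end 135 mm from the axis.
- index_pin (a joint): Lift of the spring index pin, m: 0 = home, 0.024 = upper stop. Slides vertically in a brass bush on the arm's tail, 120 mm from the pivot axis. 9 mm across, round end, 11 mm deep in the plate: a lift of 0.012 clears it; let down between holes it rests at about 0.011. Spring and weight push it down with about 5 N home, 8 N at full lift.
- ring (a point): Centre of the red pull ring rigidly on top of the pin; rises and swings with it. Inner diameter 49 mm, wire 6 mm. Axes as the arm's: x from tail to pivot, z up. It stands across the arm, top leaning 50 degrees to +x: fingers enter from beyond the tail along about (cos 50, 0, -sin 50 degrees). Pin home: centre 182 mm over the table and 99 mm from the pivot axis, top wire 200 mm over the table.
- lens (a point): Middle of the underside of the lens head (black barrel with a white ring light 54 mm across), 140 mm from the pivot axis at the arm's far end, 83 mm over the table.
- rock_center (a point): Middle of the loose grey-green rock, about 40 x 32 x 36 mm, on the left or the right pad: the lens must go over it.
- standard_center (a point): Middle of the loose brass disc (36 mm across, 26 mm high) on the other pad: leave the lens away from it.
- dish: White dish, 48 mm across, 14 mm high, loose on the middle pad; origin under its centre. Leave alone.
- oil: Amber bottle 36 mm across, 85 mm high, on the bench beside the stand; origin under its centre. Leave alone.
- jar: Clear jar 56 mm across, 60 mm high; origin under its centre. Leave alone.
- carton: Cardboard sample box 60 x 60 mm with a stone in it, about 48 mm high; origin under its centre. Leave alone.
- brush: Brush lying on the bench. Leave alone.
- driver: Screwdriver lying on the bench. Leave alone.

How it is judged:
On the way, in this order (a step that is already met when the one before it is completed fails the run):
1. the fingers lift the pin clear of the middle hole while the arm still stands there (value of joint index_pin above 0.0105 m and value of joint swing_arm between -0.12 and 0.12 rad and contact force between the fingers and index_pin above 0.5 N), for 0.05 s.
2. with the pin still up, the arm is swung to the hole that brings the lens over the rock (value of joint index_pin above 0.0065 m and horizontal distance between lens and rock_center below 0.03 m), for 0.05 s.
At the end, for the whole second after the job is handed in: The pin is home (lift under 3 mm) in the hole next to the middle one, arm at +0.48 or -0.48 rad within 0.03 and at rest, the lens within 22 mm of the rock's middle seen from above, and every loose thing within 12 mm of where it stood (value of joint index_pin below 0.003 m and horizontal distance between lens and rock_center below 0.022 m and (value of joint swing_arm between 0.45 and 0.51 rad or value of joint swing_arm between -0.51 and -0.45 rad) and velocity of joint swing_arm between -0.05 and 0.05 rad/s and distance of each of dish, oil, jar, carton, brush, driver, rock_center, standard_center from where it was at the start of the episode below 0.012 m); the robot touches nothing.
It fails at once if the arm was swung past the next hole (value of joint swing_arm above 0.7 rad or value of joint swing_arm below -0.7 rad).
It fails at once if the arm was swung the wrong way, over the brass disc (horizontal distance between lens and standard_center below 0.03 m).
It fails at once if the ring was pinched or forced (over 35 N) (contact force between the fingers and index_pin above 35 N).
It fails at once if something on the bench was moved or lifted (distance of any of dish, oil, jar, carton, brush, driver, rock_center, standard_center from where it was at the start of the episode above 0.015 m).
It also fails if it takes over 48 s, if anything falls off the work surface, if the arm or the gripper's body presses on something with over 40 N, if the wrist force passes 120 N, or if a joint passes its speed limit or range.

### The arm

A 6-joint arm with a two-finger parallel gripper is mounted at the origin on the work surface. World frame = base frame: x ahead of the robot, y to its left, z up, the work surface at z = 0. Lengths are in m, angles in rad, forces in N, time in s.
With the tool pointing down it reaches from about 0.275 to 0.75 m from the base axis. Payload 10.2 kg.
Tool frame: the origin (TCP) lies on the mounting face of the last link; the fingertips stand 173 mm ahead of it and the grasp point (between the pads) lies 155 mm ahead of it; z points along the fingers, y is the line along which they close (so a half turn about z gives the same grasp; the last joint's range is limited). The gripper opens to 85 mm and grips with 20 to 120 N. Pads are 22 mm wide; open, the fingers measure 114 mm over their backs; the gripper's body (76 mm by 85 mm) begins 54 mm behind the grasp point. The pads swing forward as they close: fully open they stand 13 mm farther back than shut.
Start: joints at [-1.36, 0.313, 1.498, -0, 1.331, -0.223], TCP at [0.221, -0.476, 0.405] pointing down, gripper open.
Joint ranges: [-2.94, 2.94], [-0.97, 2.17], [0.19, 2.56], [-1.23, 4.37], [0.02, 3.11], [-2.88, 2.88]. Speed limits (rad/s): [2.39, 2.39, 3.01, 3.14, 3.14, 3.14].

### API

Orientations are given as a unit quaternion [w, x, y, z].
In Python, from plant import sensors, grab_frame, ctrl, regions_of, landmark_of gives the robot as it stands. The module is installed in compiled form; this text tells all that it offers.
- The arm moves only by the tool play_rows, never from a script. Its argument "deltas" is a list of rows, each an object with "delta_pos": the shift along the tool's x, y, z in units of 250 mm (1.0 is 250 mm), a list of three; "rotation": the turn, a rotation vector about the tool's x, y, z in units of pi rad (1.0 is pi rad), a list of three; "gripper": the opening, from 0 (shut) to 1 (fully open). A call has 1 to 12 rows; each row is the pose to reach, as a shift and turn from the pose commanded when the call began, along the tool's axes at that moment, turning the shorter way round; what a row does not reach only later rows make up. A row lasts 1/12 s, in which the tool goes at most 41.7 mm and 7.16 degrees, less where a joint would pass 70% of its speed; a pose out of reach is approached as far as the arm can. A call with a number of a shift or a turn outside -1 to 1 is refused whole. A call with a gripper value outside its range is refused whole. The fingers move at their own pace and stop on an object; the grip force is fixed at half the most. Time passes only in rows, so rows that repeat a pose let the fingers close. It gives the time, the measured TCP pose, the force, the opening and the grip force at its end, in the units of the state.
- sensors.get_state(): the state, without advancing time (a new reading comes with each control period).
- grab_frame(name): name is "scene" or "side" or "wrist"; returns a dict with "frame" (384x512x3 uint8, red, green, blue), "intrinsics" (3x3 intrinsics, pixels), "origin" and "rotation" of the camera in the world. Camera axes: x right, y down, z forward; pixel columns grow to the right and rows downward; lengths in m; the calibration is good to about 2 mm. A picture is of the moment at which its call begins. There is no depth.
- ctrl.hand_in(): hands the job in; it is judged then, once.
Trained networks look in a picture, given as the dict that the camera call returned (one of the last four; its "shot" number tells which), for a name from the list of things; names that differ only in an ending like _2 or _b are one class to them, and where a whole thing is asked for, a point or a joint stands for the part that bears it (a point fixed in the world has none). Each returns a list of dicts, best first, with "score" (0 to 1); they miss things now and then, are a little off and sometimes report something else, mostly with a low value. They report only what shows in the picture. A call takes as long as a camera call.
- regions_of(picture, label): "mask" (384x512 bool, what is visible of it).
- landmark_of(picture, label): "centre" ([x, y, z] in m, in world coordinates, good to about 4 mm: a listed point, or the origin of a listed thing).
The state is a dict: "clock": time; "joint_pos": joint angles; "dq": joint speeds; "joint_torque": joint torques, N m; "eef_pos": TCP position; "tool_rot": TCP orientation; "contact_force": force on the tool from outside, world axes, zero at the start; "wrist_torque": the same for the moment, N m; "width": finger opening in m; "grip_force": force on a finger pad.
Only numpy, scipy, OpenCV 4.12 (cv2) and the standard library are available. Lean on these libraries where they do the work, as an engineer would, in place of code of your own. Each camera call takes 0.05 s, during which the arm holds its last target. There are 200 camera calls.

## Working session

There is one attempt and no reset: what is moved stays moved. The work goes in short steps, Python scripts to look and compute and a tool call to move; the robot and the scene stay as the last step left them, time stands still between calls to the robot, and variables do not carry over. Pictures are saved under pics/ and viewed, at most 10 in all, crops included, and the job is handed in when it is done.

Besides the shell and the picture viewer there is one more tool, called after "Request:" as name([rows], argument=value, ...), one row to a line, values as JSON. play_rows: Moves the arm, as the interface text tells. Shifts and turns lie within -1 to 1; 1 stands for 250 mm of shift or pi rad of turn. Its arguments: {"type":"object","properties":{"deltas":{"type":"array","items":{"type":"object","properties":{"delta_pos":{"type":"array","items":{"type":"number"}},"rotation":{"type":"array","items":{"type":"number"}},"gripper":{"type":"number"}}}}},"required":["deltas"]}

```bash
mkdir -p pics; python3 - <<'E'
from plant import sensors, grab_frame, ctrl, regions_of, landmark_of
import cv2,numpy as np
s=sensors.get_state();print({k:np.round(v,3) for k,v in s.items()})
ims=[]
for c in["scene","side"]:
    f=grab_frame(c);ims.append(f["frame"]);print(c,np.round(f["origin"],3))
    for l in["pivot","middle_hole","ring","lens","rock_center","standard_center","oil","jar","carton","dish"]:
        r=landmark_of(f,l);print(l,[(np.round(q["centre"],3),round(q["score"],2)) for q in r[:2]])
cv2.imwrite("pics/a.png",cv2.resize(np.vstack(ims),(800*512//512*6//8,900*6//9))[:,:,::-1])
E
```

```text
{'clock': np.float64(0.0), 'joint_pos': array([-1.36 ,  0.313,  1.498, -0.   ,  1.331, -0.223]), 'dq': array([ 0.002,  0.001,  0.002,  0.002, -0.001, -0.001]), 'joint_torque': array([ 1.0000e-03, -4.1225e+01, -2.5975e+01, -0.0000e+00,  4.0000e-03,
        0.0000e+00]), 'eef_pos': array([ 0.221, -0.476,  0.404]), 'tool_rot': array([-0.001,  0.977,  0.215, -0.   ]), 'contact_force': array([-0.011,  0.57 ,  0.212]), 'wrist_torque': array([0.03 , 0.004, 0.016]), 'grip_force': np.float64(0.0), 'width': np.float64(0.085)}
scene [ 1.203 -0.347  0.92 ]
pivot [(array([ 0.614, -0.021,  0.134]), 0.85)]
middle_hole [(array([ 0.493, -0.012,  0.113]), 0.65), (array([ 0.749, -0.032,  0.084]), 0.57)]
ring [(array([ 0.514, -0.008,  0.185]), 0.5)]
lens [(array([ 0.75 , -0.035,  0.08 ]), 0.69)]
rock_center []
standard_center [(array([ 0.72 , -0.099,  0.038]), 0.51)]
oil [(array([ 0.333, -0.339,  0.004]), 0.72), (array([0.451, 0.412, 0.002]), 0.47)]
jar [(array([ 0.448, -0.407,  0.004]), 0.68)]
carton [(array([0.556, 0.385, 0.002]), 0.59), (array([ 0.613, -0.025,  0.13 ]), 0.41)]
dish [(array([ 0.753, -0.035,  0.024]), 0.52), (array([ 0.445, -0.41 ,  0.002]), 0.21)]
side [ 0.304 -0.956  0.799]
pivot [(array([ 0.609, -0.023,  0.132]), 0.8), (array([ 0.752, -0.034,  0.086]), 0.38)]
middle_hole [(array([ 0.496, -0.009,  0.112]), 0.8)]
ring [(array([ 0.513, -0.009,  0.18 ]), 0.65)]
lens [(array([ 0.751, -0.036,  0.081]), 0.86)]
rock_center [(array([0.743, 0.033, 0.036]), 0.52)]
standard_center [(array([ 0.725, -0.093,  0.034]), 0.76)]
oil [(array([ 0.447,  0.407, -0.002]), 0.8)]
jar [(array([ 0.447, -0.406,  0.   ]), 0.91)]
carton [(array([ 0.556,  0.383, -0.   ]), 0.86)]
dish [(array([ 0.754, -0.037,  0.022]), 0.73), (array([ 0.753, -0.035,  0.087]), 0.64)]
```

View pics/a.png

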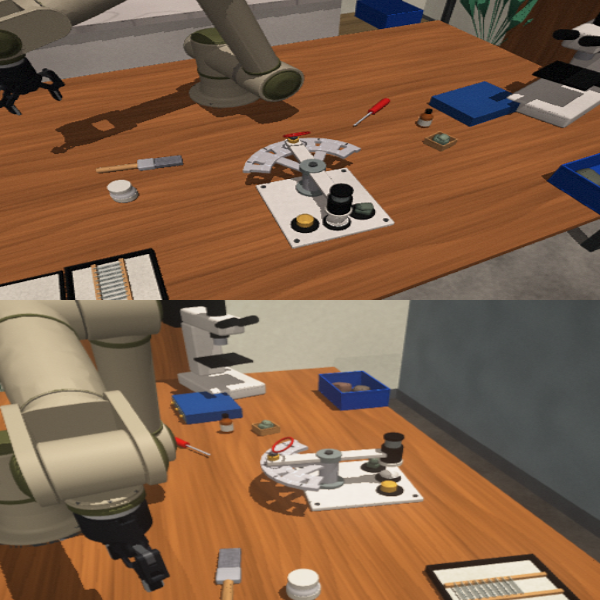

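The scene view shows the rock on the +y pad (about 363,210) and the brass disc on the -y pad (305,222), so the arm must swing +0.48. The red ring stands at the tail, near (297,134). Next I compute a standoff behind the ring.

```bash
cat > h.py <<'E'
import numpy as np
from scipy.spatial.transform import Rotation as R
from plant import sensors
P=np.array([.612,-.022]);YAW=-.097;PITCH=np.radians(50)
def pose(th,back=0,up=0,dx=0,lat=0,pitch=PITCH):
    """TCP pose: tips `back` m before ring centre (along -tool z), raised `up`, shifted dx along tool x, lat along arm +y"""
    a=YAW+th;u=np.array([np.cos(a),np.sin(a),0]);l=np.array([-u[1],u[0],0]);k=np.array([0,0,1.])
    z=np.cos(pitch)*u-np.sin(pitch)*k;y=-l;x=np.cross(y,z)
    p=np.r_[P,.182]-.099*u-(.173+back)*z+up*k+dx*x+lat*l
    return p,R.from_matrix(np.c_[x,y,z])
def cur():
    s=sensors.get_state();q=s["tool_rot"];return s["eef_pos"],R.from_quat([q[1],q[2],q[3],q[0]]),s
def delta(goal,frm=None):
    p0,r0=frm if frm else cur()[:2]
    return np.round(r0.inv().apply(goal[0]-p0)/.25,4).tolist(),np.round((r0.inv()*goal[1]).as_rotvec()/np.pi,4).tolist()
E
python3 -c "
from h import *
g=pose(0,.07);print(g[0],g[1].as_matrix().round(2));print(delta(g))"
```

```text
[0.35800225 0.00271535 0.3681488 ] [[ 0.76 -0.1   0.64]
 [-0.07 -1.   -0.06]
 [ 0.64 -0.   -0.77]]
([1.304, -1.508, 0.1462], [-0.059, 0.2169, 0.162])
```

Request:
play_rows([
  {"delta_pos": [0.65,-0.75,0.0],"rotation": [-0.03,0.11,0.08],"gripper": 0},
  {"delta_pos": [0.65,-0.75,0.0],"rotation": [-0.03,0.11,0.08],"gripper": 0},
  {"delta_pos": [0.65,-0.75,0.0],"rotation": [-0.03,0.11,0.08],"gripper": 0},
  {"delta_pos": [0.65,-0.75,0.0],"rotation": [-0.03,0.11,0.08],"gripper": 0},
  {"delta_pos": [0.65,-0.75,0.0],"rotation": [-0.03,0.11,0.08],"gripper": 0},
  {"delta_pos": [0.65,-0.75,0.0],"rotation": [-0.03,0.11,0.08],"gripper": 0},
  {"delta_pos": [0.65,-0.75,0.0],"rotation": [-0.03,0.11,0.08],"gripper": 0},
  {"delta_pos": [0.65,-0.75,0.0],"rotation": [-0.03,0.11,0.08],"gripper": 0},
])

```text
clock: 1.77
eef_pos: [0.2896, -0.2366, 0.4051]
tool_rot: [0.009, 0.98, 0.09, 0.178]
contact_force: [0.5, -0.9, 0.0]
width: 0.0001
grip_force: 0.0
```

```bash
python3 -c "
from h import *
g=pose(0,.07);print(delta(g));s=cur()[2];print(s['joint_pos'],s['clock'],s['width'])"
```

```text
([0.3724, -0.9017, 0.2476], [-0.0298, 0.1066, 0.0829])
[-1.07460063 -0.07745823  1.95451033  0.35549396  1.12678282  0.181515  ] 1.7667 7.698902834243809e-05
```

Request:
play_rows([
  {"delta_pos": [0.372,-0.902,0.248],"rotation": [-0.03,0.107,0.083],"gripper": 0},
  {"delta_pos": [0.372,-0.902,0.248],"rotation": [-0.03,0.107,0.083],"gripper": 0},
  {"delta_pos": [0.372,-0.902,0.248],"rotation": [-0.03,0.107,0.083],"gripper": 0},
  {"delta_pos": [0.372,-0.902,0.248],"rotation": [-0.03,0.107,0.083],"gripper": 0},
  {"delta_pos": [0.372,-0.902,0.248],"rotation": [-0.03,0.107,0.083],"gripper": 0},
  {"delta_pos": [0.372,-0.902,0.248],"rotation": [-0.03,0.107,0.083],"gripper": 0},
  {"delta_pos": [0.372,-0.902,0.248],"rotation": [-0.03,0.107,0.083],"gripper": 0},
  {"delta_pos": [0.372,-0.902,0.248],"rotation": [-0.03,0.107,0.083],"gripper": 0},
  {"delta_pos": [0.372,-0.902,0.248],"rotation": [-0.03,0.107,0.083],"gripper": 0},
  {"delta_pos": [0.372,-0.902,0.248],"rotation": [-0.03,0.107,0.083],"gripper": 0},
])

```text
clock: 2.6
eef_pos: [0.3586, 0.0001, 0.368]
tool_rot: [0.017, 0.938, -0.048, 0.342]
contact_force: [-0.1, 0.3, -0.6]
width: -0.0001
grip_force: 0.0
```

```bash
cat > look.py <<'E'
import sys,cv2,numpy as np
from h import *
from plant import grab_frame,landmark_of
ims=[]
for c in sys.argv[2:]:
    f=grab_frame(c);ims.append(f["frame"])
    for l in["ring","lens","rock_center","pivot","middle_hole"]:print(c,l,[(np.round(q["centre"],4),round(q["score"],2)) for q in landmark_of(f,l)[:1]])
im=np.vstack(ims);s=min(1.5,600/im.shape[0]);cv2.imwrite(f"pics/{sys.argv[1]}.png",cv2.resize(im,None,fx=s,fy=s)[:,:,::-1])
s=cur()[2];print(s['clock'],s['eef_pos'].round(4),s['contact_force'].round(1),s['joint_pos'].round(2))
print('ring est',(pose(0)[0]+.173*pose(0)[1].as_matrix()[:,2]).round(4))
E
python3 look.py b wrist side;python3 -c "
from h import *
print(delta(pose(0,.07)))"
```

```text
wrist ring []
wrist lens [(array([0.7436, 0.0326, 0.0337]), 0.45)]
wrist rock_center [(array([0.7435, 0.0339, 0.038 ]), 0.6)]
wrist pivot [(array([ 0.6124, -0.0253,  0.1277]), 0.82)]
wrist middle_hole []
side ring [(array([ 0.5157, -0.0094,  0.1801]), 0.49)]
side lens [(array([ 0.7504, -0.0342,  0.0838]), 0.9)]
side rock_center [(array([0.7439, 0.0342, 0.0364]), 0.47)]
side pivot []
side middle_hole [(array([ 0.4925, -0.0111,  0.1145]), 0.79)]
3.2 [0.3583 0.0013 0.3679] [ 0.1 -0.2  0.2] [-0.37 -0.14  2.15  0.38  0.48  1.02]
ring est [ 0.5135 -0.0124  0.182 ]
([-0.0007, -0.0057, -0.0019], [0.0005, -0.0002, -0.0011])
```

View pics/b.png

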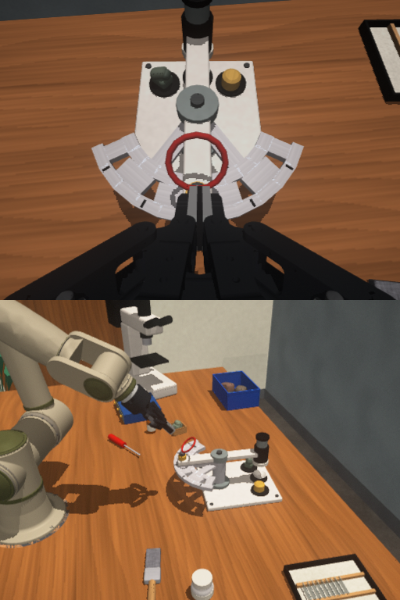

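The wrist view shows the red ring centred near (197,160), with the shut fingertips just short of it at (201,190), roughly aligned. I refine the ring centre from its red contour.

```bash
python3 - <<'E'
from h import *
from plant import grab_frame
import cv2
f=grab_frame("wrist");hsv=cv2.cvtColor(f["frame"],cv2.COLOR_RGB2HSV)
m=(((hsv[...,0]<6)|(hsv[...,0]>174))&(hsv[...,1]>170)&(hsv[...,2]>70)).astype(np.uint8)
n,l,st,_=cv2.connectedComponentsWithStats(m);i=1+np.argmax(st[1:,4]);print(st[i])
c=max(cv2.findContours((l==i).astype(np.uint8),0,cv2.CHAIN_APPROX_NONE)[0],key=len)
e=cv2.fitEllipse(cv2.convexHull(c));print(e)
K,o,Rm=f["intrinsics"],f["origin"],f["rotation"]
d=Rm@np.linalg.solve(K,[e[0][0],e[0][1],1]);t=(.182-o[2])/d[2];X=o+t*d
depth=Rm[:,2]@(X-o);print("ring",X.round(4),"outer dia",max(e[1])*depth/K[0,0])
# project commanded tip axis
p,r,_=cur();
for b in(.173,.19,.243,.263):
    q=Rm.T@(p+b*r.as_matrix()[:,2]-o);print(b,(K@q/q[2])[:2].round(1))
E
```

```text
[215 169  76  73 597]
((252.5469970703125, 204.5793914794922), (71.16914367675781, 77.49105834960938), 70.91425323486328)Traceback (most recent call last):
  File "<stdin>", line 10, in <module>
ValueError: matmul: Input operand 1 has a mismatch in its core dimension 0, with gufunc signature (n?,k),(k,m?)->(n?,m?) (size 3 is different from 4)
```

```bash
python3 - <<'E'
from h import *
from plant import grab_frame
f=grab_frame("wrist");K,o,q=f["intrinsics"],f["origin"],f["rotation"]
Rm=R.from_quat([q[1],q[2],q[3],q[0]]).as_matrix()
d=Rm@np.linalg.solve(K,[252.5,204.6,1]);t=(.182-o[2])/d[2];X=o+t*d
depth=Rm[:,2]@(X-o);print("ring",X.round(4),"outer dia",77.*depth/K[0,0])
p,r,_=cur()
for b in(.173,.243):
    v=Rm.T@(p+b*r.as_matrix()[:,2]-o);print(b,(K@v/v[2])[:2].round(1))
print(delta(pose(0,.07)),delta(pose(0,-.02)))
E
```

```text
ring [ 0.5161 -0.0116  0.182 ] outer dia 0.0576435852699806
0.173 [256.8 253. ]
0.243 [256.3 207.1]
([-0.0007, -0.0056, -0.002], [0.0005, -0.0002, -0.001]) ([-0.001, -0.0061, 0.358], [0.0005, -0.0002, -0.001])
```

```bash
sed -i 's/^P=np.array(\[.612,-.022\])/P=np.array([.614,-.0215])/' h.py; python3 -c "
from h import *
for b in (.06,.02,-.02):print(delta(pose(0,b)))"
```

```text
([0.0052, -0.0085, 0.043], [0.0005, -0.0002, -0.001])
([0.0051, -0.0087, 0.203], [0.0005, -0.0002, -0.001])
([0.005, -0.0089, 0.363], [0.0005, -0.0002, -0.001])
```

Request:
play_rows([
  {"delta_pos": [0.005,-0.009,0.043],"rotation": [0,0,-0.001],"gripper": 0},
  {"delta_pos": [0.005,-0.009,0.1],"rotation": [0,0,-0.001],"gripper": 0},
  {"delta_pos": [0.005,-0.009,0.15],"rotation": [0,0,-0.001],"gripper": 0},
  {"delta_pos": [0.005,-0.009,0.2],"rotation": [0,0,-0.001],"gripper": 0},
  {"delta_pos": [0.005,-0.009,0.24],"rotation": [0,0,-0.001],"gripper": 0},
  {"delta_pos": [0.005,-0.009,0.28],"rotation": [0,0,-0.001],"gripper": 0},
  {"delta_pos": [0.005,-0.009,0.32],"rotation": [0,0,-0.001],"gripper": 0},
  {"delta_pos": [0.005,-0.009,0.36],"rotation": [0,0,-0.001],"gripper": 0},
  {"delta_pos": [0.005,-0.009,0.36],"rotation": [0,0,-0.001],"gripper": 0},
  {"delta_pos": [0.005,-0.009,0.36],"rotation": [0,0,-0.001],"gripper": 0},
])

```text
clock: 4.13
eef_pos: [0.4171, -0.0023, 0.2996]
tool_rot: [0.017, 0.939, -0.046, 0.341]
contact_force: [0.3, 0.3, 0.7]
width: 0.0003
grip_force: 0.0
```

```bash
python3 look.py c wrist side;python3 -c "
from h import *
for dx,up in((0,0),(.004,0),(.009,0),(.009,.016)):print(delta(pose(0,-.02,up,dx)))"
```

```text
wrist ring []
wrist lens []
wrist rock_center [(array([0.7452, 0.0299, 0.0373]), 0.71)]
wrist pivot [(array([ 0.6126, -0.0234,  0.127 ]), 0.92)]
wrist middle_hole []
side ring [(array([ 0.5111, -0.0094,  0.1798]), 0.48)]
side lens [(array([ 0.7528, -0.0331,  0.0843]), 0.7)]
side rock_center [(array([0.7391, 0.0336, 0.0397]), 0.66)]
side pivot [(array([ 0.6086, -0.0225,  0.1319]), 0.92)]
side middle_hole [(array([ 0.493 , -0.0093,  0.1167]), 0.58)]
4.7333 [ 0.4171 -0.0024  0.2998] [ 0.7  0.5 -0.4] [-0.32  0.13  2.1   0.56  0.26  0.86]
ring est [ 0.5155 -0.0119  0.182 ]
([-0.0001, -0.0001, 0.0032], [0.0005, -0.0003, -0.0001])
([0.0159, -0.0001, 0.0032], [0.0005, -0.0003, -0.0001])
([0.0359, -0.0001, 0.0032], [0.0005, -0.0003, -0.0001])
([0.0771, -0.0, -0.0458], [0.0005, -0.0003, -0.0001])
```

View pics/c.png

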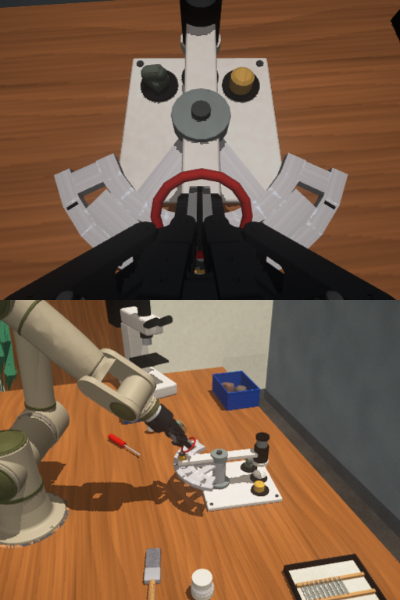

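The fingers are through the ring and centred in it (ring centre column 202, fingers 201), with no contact force. Now I take up the slack and lift.

Request:
play_rows([
  {"delta_pos": [0.012,0,0.0],"rotation": [0,0,0],"gripper": 0},
  {"delta_pos": [0.024,0,0.0],"rotation": [0,0,0],"gripper": 0},
  {"delta_pos": [0.036,0,0],"rotation": [0,0,0],"gripper": 0},
  {"delta_pos": [0.036,0,0],"rotation": [0,0,0],"gripper": 0},
  {"delta_pos": [0.036,0,0],"rotation": [0,0,0],"gripper": 0},
])

```text
clock: 5.15
eef_pos: [0.4241, -0.003, 0.3057]
tool_rot: [0.017, 0.938, -0.046, 0.342]
contact_force: [0.5, -0.2, 0.1]
width: 0.0001
grip_force: 0.0
```

Request:
play_rows([
  {"delta_pos": [0.007,0,-0.008],"rotation": [0,0,0],"gripper": 0},
  {"delta_pos": [0.014,0,-0.016],"rotation": [0,0,0],"gripper": 0},
  {"delta_pos": [0.021,0,-0.024],"rotation": [0,0,0],"gripper": 0},
  {"delta_pos": [0.021,0,-0.024],"rotation": [0,0,0],"gripper": 0},
  {"delta_pos": [0.021,0,-0.024],"rotation": [0,0,0],"gripper": 0},
])

```text
clock: 5.57
eef_pos: [0.4237, -0.0029, 0.3131]
tool_rot: [0.017, 0.939, -0.046, 0.341]
contact_force: [-2.5, -1.2, -5.6]
width: -0.0002
grip_force: 2.8
```

```bash
python3 look.py d wrist side
```

```text
wrist ring [(array([ 0.7278, -0.099 ,  0.0378]), 0.38)]
wrist lens []
wrist rock_center []
wrist pivot [(array([ 0.6122, -0.0249,  0.1281]), 0.68)]
wrist middle_hole []
side ring [(array([ 0.5114, -0.0136,  0.1842]), 0.64)]
side lens [(array([ 0.7532, -0.0358,  0.0882]), 0.74)]
side rock_center [(array([0.7419, 0.0349, 0.0364]), 0.56)]
side pivot [(array([ 0.61  , -0.0235,  0.1327]), 0.84)]
side middle_hole [(array([ 0.4924, -0.0107,  0.1182]), 0.63)]
6.1667 [ 0.4239 -0.0029  0.3133] [-5.4 -0.9 -6.2] [-0.31  0.12  2.07  0.48  0.3   0.95]
ring est [ 0.5155 -0.0119  0.182 ]
```

Contact is made at about 6 N down, and the ring reads about 4 mm higher. I lift 12 mm more, straight up.

Request:
play_rows([
  {"delta_pos": [0.0055,0,-0.006],"rotation": [0,0,0],"gripper": 0},
  {"delta_pos": [0.011,0,-0.0125],"rotation": [0,0,0],"gripper": 0},
  {"delta_pos": [0.016,0,-0.0185],"rotation": [0,0,0],"gripper": 0},
  {"delta_pos": [0.021,0,-0.025],"rotation": [0,0,0],"gripper": 0},
  {"delta_pos": [0.026,0,-0.031],"rotation": [0,0,0],"gripper": 0},
  {"delta_pos": [0.031,0,-0.037],"rotation": [0,0,0],"gripper": 0},
  {"delta_pos": [0.031,0,-0.037],"rotation": [0,0,0],"gripper": 0},
  {"delta_pos": [0.031,0,-0.037],"rotation": [0,0,0],"gripper": 0},
])

```text
clock: 6.83
eef_pos: [0.4239, -0.0029, 0.3254]
tool_rot: [0.017, 0.939, -0.046, 0.341]
contact_force: [-5.5, -0.1, -7.0]
width: -0.0002
grip_force: 4.1
```

```bash
python3 look.py e wrist side
```

```text
wrist ring []
wrist lens []
wrist rock_center [(array([0.7437, 0.0336, 0.033 ]), 0.56)]
wrist pivot [(array([ 0.6106, -0.0252,  0.1283]), 0.66)]
wrist middle_hole []
side ring [(array([ 0.5112, -0.0114,  0.1961]), 0.61)]
side lens [(array([ 0.7511, -0.034 ,  0.0834]), 0.56)]
side rock_center [(array([0.7406, 0.0346, 0.039 ]), 0.5)]
side pivot [(array([ 0.6098, -0.0214,  0.1312]), 0.61)]
side middle_hole [(array([ 0.4948, -0.0108,  0.1123]), 0.85)]
7.4333 [ 0.4239 -0.0029  0.3253] [-5.8 -0.6 -6.3] [-0.31  0.09  2.06  0.43  0.33  1.  ]
ring est [ 0.5155 -0.0119  0.182 ]
```

View pics/e.png

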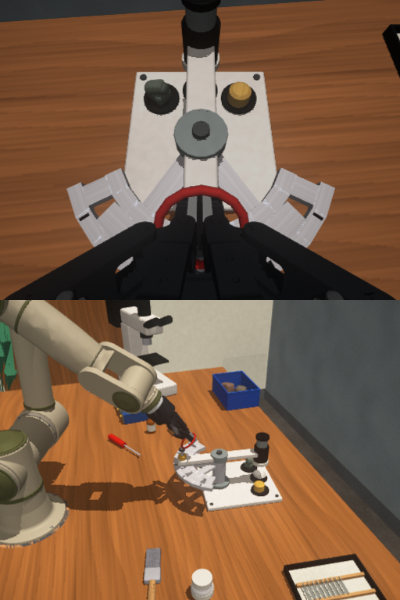

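The ring now stands at about 0.196 m, so the lift is about 15 mm, with 7 N matching the spring. Next is the +0.48 swing about the pivot.

```bash
python3 -c "
from h import *
p,r,_=cur();C=np.array([.612,-.022,0])
for t in np.linspace(0,.48,13)[1:]:
    q=R.from_euler('z',t);print(round(t,2),delta((C+q.apply(p-C),q*r),(p,r)))"
```

```text
0.04 ([0.0004, 0.0302, 0.0003], [0.0082, 0.0, -0.0098])
0.08 ([0.0017, 0.0604, 0.0014], [0.0164, 0.0, -0.0195])
0.12 ([0.0039, 0.0906, 0.0033], [0.0245, 0.0, -0.0293])
0.16 ([0.007, 0.1205, 0.006], [0.0327, 0.0, -0.039])
0.2 ([0.0111, 0.1503, 0.0094], [0.0409, 0.0, -0.0488])
0.24 ([0.0161, 0.1798, 0.0136], [0.0491, 0.0, -0.0586])
0.28 ([0.0219, 0.2091, 0.0185], [0.0572, 0.0001, -0.0683])
0.32 ([0.0287, 0.238, 0.0242], [0.0654, 0.0001, -0.0781])
0.36 ([0.0363, 0.2666, 0.0307], [0.0736, 0.0001, -0.0878])
0.4 ([0.0448, 0.2947, 0.0378], [0.0818, 0.0001, -0.0976])
0.44 ([0.0542, 0.3224, 0.0457], [0.0899, 0.0001, -0.1074])
0.48 ([0.0644, 0.3495, 0.0543], [0.0981, 0.0001, -0.1171])
```

Request:
play_rows([
  {"delta_pos": [0.0004,0.03,0.0003],"rotation": [0.008,0,-0.01],"gripper": 0},
  {"delta_pos": [0.0017,0.06,0.0014],"rotation": [0.016,0,-0.0195],"gripper": 0},
  {"delta_pos": [0.004,0.0906,0.0033],"rotation": [0.0245,0,-0.029],"gripper": 0},
  {"delta_pos": [0.007,0.1205,0.006],"rotation": [0.0327,0,-0.039],"gripper": 0},
  {"delta_pos": [0.011,0.15,0.0094],"rotation": [0.041,0,-0.049],"gripper": 0},
  {"delta_pos": [0.016,0.18,0.0136],"rotation": [0.049,0,-0.0586],"gripper": 0},
  {"delta_pos": [0.016,0.18,0.0136],"rotation": [0.049,0,-0.0586],"gripper": 0},
])

```text
clock: 8.02
eef_pos: [0.4248, -0.0491, 0.3252]
tool_rot: [-0.024, 0.937, 0.068, 0.341]
contact_force: [-6.5, 0.7, -7.4]
width: 0.0003
grip_force: 4.9
```

```bash
python3 look.py f wrist side; python3 -c "
from h import *
p,r,s=cur();C=np.array([.612,-.022,0]);print(s['contact_force'],r.as_matrix()[:,2],np.arctan2(*r.as_matrix()[[1,0],2])-YAW)
for t in np.linspace(0,.24,7)[1:]:
    q=R.from_euler('z',t);print(round(t,2),delta((C+q.apply(p-C),q*r),(p,r)))"
```

```text
wrist ring []
wrist lens []
wrist rock_center [(array([0.7448, 0.0339, 0.0373]), 0.74)]
wrist pivot [(array([ 0.6098, -0.026 ,  0.1298]), 0.92)]
wrist middle_hole []
side ring [(array([ 0.5116, -0.0356,  0.1979]), 0.54)]
side lens [(array([ 0.7488, -0.0021,  0.0848]), 0.93)]
side rock_center [(array([0.7401, 0.0333, 0.0348]), 0.71)]
side pivot [(array([ 0.6116, -0.0233,  0.1337]), 0.64)]
side middle_hole [(array([ 0.4943, -0.0111,  0.114 ]), 0.89)]
8.6167 [ 0.4247 -0.0484  0.3253] [-7.6 -2.3 -6.4] [-0.46  0.11  2.04  0.8   0.53  0.36]
ring est [ 0.5155 -0.0119  0.182 ]
[-7.57748496 -2.2674526  -6.35775379] [ 0.636097    0.0887804  -0.76648461] 0.2356747172005856
0.04 ([0.0004, 0.0303, 0.0004], [0.0082, 0.0, -0.0098])
0.08 ([0.0017, 0.0605, 0.0016], [0.0164, 0.0001, -0.0195])
0.12 ([0.0039, 0.0906, 0.0036], [0.0245, 0.0001, -0.0293])
0.16 ([0.007, 0.1206, 0.0063], [0.0327, 0.0001, -0.039])
0.2 ([0.0111, 0.1503, 0.0098], [0.0409, 0.0002, -0.0488])
0.24 ([0.0161, 0.1799, 0.0141], [0.0491, 0.0002, -0.0586])
```

The arm follows: the lens direction gives +0.24 rad. I swing the second half.

Request:
play_rows([
  {"delta_pos": [0.0004,0.03,0.0003],"rotation": [0.008,0,-0.01],"gripper": 0},
  {"delta_pos": [0.0017,0.06,0.0016],"rotation": [0.016,0,-0.0195],"gripper": 0},
  {"delta_pos": [0.004,0.0906,0.0036],"rotation": [0.0245,0,-0.029],"gripper": 0},
  {"delta_pos": [0.007,0.1205,0.0063],"rotation": [0.0327,0,-0.039],"gripper": 0},
  {"delta_pos": [0.011,0.15,0.01],"rotation": [0.041,0,-0.049],"gripper": 0},
  {"delta_pos": [0.016,0.18,0.014],"rotation": [0.049,0,-0.0586],"gripper": 0},
  {"delta_pos": [0.016,0.18,0.014],"rotation": [0.049,0,-0.0586],"gripper": 0},
  {"delta_pos": [0.016,0.18,0.014],"rotation": [0.049,0,-0.0586],"gripper": 0},
])

```text
clock: 9.28
eef_pos: [0.4365, -0.0928, 0.3253]
tool_rot: [-0.063, 0.923, 0.179, 0.335]
contact_force: [-6.9, -4.1, -6.8]
width: -0.0004
grip_force: 5.3
```

```bash
python3 look.py g wrist side; python3 - <<'E'
from h import *
from plant import grab_frame,landmark_of
p,r,s=cur();print(s['contact_force'],np.arctan2(*r.as_matrix()[[1,0],2])-YAW)
for c in("scene","side"):
    f=grab_frame(c)
    for l in("lens","ring","rock_center"):
        for q in landmark_of(f,l)[:1]:
            v=q["centre"][:2]-np.array([.612,-.022]);v=-v if l=="ring" else v
            print(c,l,q["centre"].round(4),round(q["score"],2),np.arctan2(v[1],v[0])-YAW)
E
```

```text
wrist ring []
wrist lens []
wrist rock_center [(array([ 0.613 , -0.0257,  0.1268]), 0.64)]
wrist pivot [(array([ 0.6126, -0.0239,  0.128 ]), 0.58)]
wrist middle_hole []
side ring [(array([ 0.5226, -0.0582,  0.1934]), 0.76)]
side lens [(array([0.7411, 0.0286, 0.0831]), 0.97)]
side rock_center [(array([0.7407, 0.0366, 0.0353]), 0.48)]
side pivot [(array([ 0.6096, -0.0226,  0.1313]), 0.92)]
side middle_hole [(array([ 0.4924, -0.0092,  0.1125]), 0.8)]
9.8833 [ 0.4364 -0.0926  0.3254] [-7.1 -4.8 -6.7] [-0.57  0.16  1.97  0.86  0.76  0.04]
ring est [ 0.5155 -0.0119  0.182 ]
[-7.07118898 -4.84172729 -6.66162206] 0.47263898721097564Traceback (most recent call last):
  File "<stdin>", line 9, in <module>
AttributeError: 'list' object has no attribute 'round'. Did you mean: 'count'?
```

View pics/g.png

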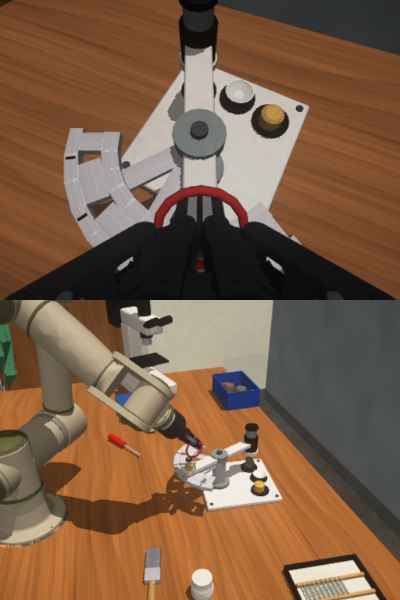

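The side view shows the lens over the rock and the ring still hooked. Lens, ring and tool give about 0.471, 0.482 and 0.473 rad. I let the pin down with a slight extra swing of about 0.005 rad.

Request:
play_rows([
  {"delta_pos": [0,0.004,0],"rotation": [0.001,0,-0.001],"gripper": 0},
  {"delta_pos": [-0.005,0.004,0.006],"rotation": [0.001,0,-0.001],"gripper": 0},
  {"delta_pos": [-0.01,0.004,0.012],"rotation": [0.001,0,-0.001],"gripper": 0},
  {"delta_pos": [-0.0155,0.004,0.0185],"rotation": [0.001,0,-0.001],"gripper": 0},
  {"delta_pos": [-0.0205,0.004,0.0245],"rotation": [0.001,0,-0.001],"gripper": 0},
  {"delta_pos": [-0.0205,0.004,0.0245],"rotation": [0.001,0,-0.001],"gripper": 0},
  {"delta_pos": [-0.0205,0.004,0.0245],"rotation": [0.001,0,-0.001],"gripper": 0},
])

```text
clock: 10.57
eef_pos: [0.4368, -0.0933, 0.3174]
tool_rot: [-0.064, 0.922, 0.181, 0.335]
contact_force: [-8.2, -1.5, -5.8]
width: 0.0
grip_force: 5.1
```

Request:
play_rows([
  {"delta_pos": [-0.005,0,0.006],"rotation": [0,0,0],"gripper": 0},
  {"delta_pos": [-0.01,0,0.012],"rotation": [0,0,0],"gripper": 0},
  {"delta_pos": [-0.01,0,0.012],"rotation": [0,0,0],"gripper": 0},
  {"delta_pos": [-0.01,0,0.012],"rotation": [0,0,0],"gripper": 0},
])

```text
clock: 10.9
eef_pos: [0.4368, -0.0933, 0.3135]
tool_rot: [-0.064, 0.922, 0.181, 0.335]
contact_force: [-8.5, -2.0, -4.7]
width: 0.0001
grip_force: 5.0
```

It still bears 5 N at about 4 mm lift, so the pin is entering the hole. I lower it further.

Request:
play_rows([
  {"delta_pos": [-0.005,0,0.006],"rotation": [0,0,0],"gripper": 0},
  {"delta_pos": [-0.01,0,0.012],"rotation": [0,0,0],"gripper": 0},
  {"delta_pos": [-0.0155,0,0.0185],"rotation": [0,0,0],"gripper": 0},
  {"delta_pos": [-0.0205,0,0.0245],"rotation": [0,0,0],"gripper": 0},
  {"delta_pos": [-0.0205,0,0.0245],"rotation": [0,0,0],"gripper": 0},
  {"delta_pos": [-0.0205,0,0.0245],"rotation": [0,0,0],"gripper": 0},
])

```text
clock: 11.4
eef_pos: [0.4373, -0.0932, 0.3063]
tool_rot: [-0.064, 0.922, 0.181, 0.336]
contact_force: [0.4, -0.8, -0.1]
width: 0.0003
grip_force: 0.0
```

```bash
cat > look2.py <<'E'
from h import *
from plant import grab_frame,landmark_of
p,r,s=cur();print(s['clock'],p,s['contact_force'],np.arctan2(*r.as_matrix()[[1,0],2])-YAW)
for c in("scene","side"):
    f=grab_frame(c)
    for l in("lens","ring","rock_center"):
        for q in landmark_of(f,l)[:1]:
            x=np.array(q["centre"]);v=x[:2]-[.612,-.022];v=-v if l=="ring" else v
            print(c,l,x.round(4),round(q["score"],2),np.arctan2(v[1],v[0])-YAW)
print('centre in ring',delta(pose(.48,-.02)),'out',delta(pose(.48,.07)))
E
python3 look2.py
```

```text
11.4 [ 0.43732311 -0.093226    0.30627539] [ 0.42279233 -0.76887623 -0.13915633] 0.4790690229354596
scene lens [0.7406 0.0324 0.0832] 0.79 0.4971899213668435
scene ring [ 0.5205 -0.0556  0.1842] 0.53 0.44892639674034907
scene rock_center [0.7477 0.0351 0.0427] 0.73 0.49529181076556394
side lens [0.7409 0.0309 0.0866] 0.74 0.4864359011975208
side ring [ 0.5206 -0.0569  0.1795] 0.44 0.46175217567693594
centre in ring ([-0.0366, -0.0009, 0.0036], [-0.0002, -0.0, 0.0012]) out ([-0.0366, -0.0012, -0.3564], [-0.0002, -0.0, 0.0012])
```

The force is gone and the ring is back at about 0.182 m, so the pin is home. I centre the fingers in the ring and draw back along the finger axis.

Request:
play_rows([
  {"delta_pos": [-0.015,0,0],"rotation": [0,0,0],"gripper": 0},
  {"delta_pos": [-0.03,0,0],"rotation": [0,0,0],"gripper": 0},
  {"delta_pos": [-0.036,0,0],"rotation": [0,0,0],"gripper": 0},
  {"delta_pos": [-0.036,0,-0.04],"rotation": [0,0,0],"gripper": 0},
  {"delta_pos": [-0.036,0,-0.08],"rotation": [0,0,0],"gripper": 0},
  {"delta_pos": [-0.036,0,-0.14],"rotation": [0,0,0],"gripper": 0},
  {"delta_pos": [-0.036,0,-0.2],"rotation": [0,0,0],"gripper": 0},
  {"delta_pos": [-0.036,0,-0.28],"rotation": [0,0,0],"gripper": 0},
  {"delta_pos": [-0.036,0,-0.36],"rotation": [0,0,0],"gripper": 0},
  {"delta_pos": [-0.036,0,-0.36],"rotation": [0,0,0],"gripper": 0},
  {"delta_pos": [-0.036,0,-0.36],"rotation": [0,0,0],"gripper": 0},
])

```text
clock: 12.72
eef_pos: [0.3765, -0.1176, 0.3698]
tool_rot: [-0.064, 0.922, 0.18, 0.337]
contact_force: [-0.2, 0.1, 0.0]
width: 0.0
grip_force: 0.0
```

```bash
python3 look2.py; python3 look.py i wrist side
```

```text
12.7167 [ 0.3765162  -0.11756909  0.36980641] [-0.15871751  0.12525238  0.04018178] 0.47695014352284515
scene lens [0.7408 0.033  0.0807] 0.65 0.5005792050025087
scene ring [ 0.519 -0.057  0.187] 0.68 0.4569485260274062
scene rock_center [0.7401 0.0308 0.0827] 0.68 0.4879603589579822
side lens [0.742  0.0314 0.086 ] 0.79 0.48675558481219006
side ring [ 0.5205 -0.0597  0.1813] 0.51 0.4878268963928364
side rock_center [0.7427 0.0328 0.038 ] 0.55 0.49401647425468276
centre in ring ([0.0001, -0.0004, 0.3619], [-0.0006, 0.0001, 0.0011]) out ([-0.0, -0.001, 0.0019], [-0.0006, 0.0001, 0.0011])
wrist ring []
wrist lens []
wrist rock_center []
wrist pivot [(array([ 0.6115, -0.0256,  0.1306]), 0.68)]
wrist middle_hole [(array([ 0.4921, -0.0117,  0.1088]), 0.83)]
side ring [(array([ 0.5186, -0.0579,  0.1802]), 0.6)]
side lens [(array([0.7425, 0.0304, 0.0848]), 0.95)]
side rock_center [(array([0.7414, 0.0343, 0.0367]), 0.66)]
side pivot [(array([ 0.6133, -0.0191,  0.1287]), 0.87)]
side middle_hole [(array([ 0.4921, -0.0094,  0.112 ]), 0.85)]
13.7167 [ 0.3769 -0.1173  0.3689] [0.  0.6 0.5] [-0.73 -0.01  2.03  0.8   0.94  0.03]
ring est [ 0.5155 -0.0119  0.182 ]
```

View pics/i.png

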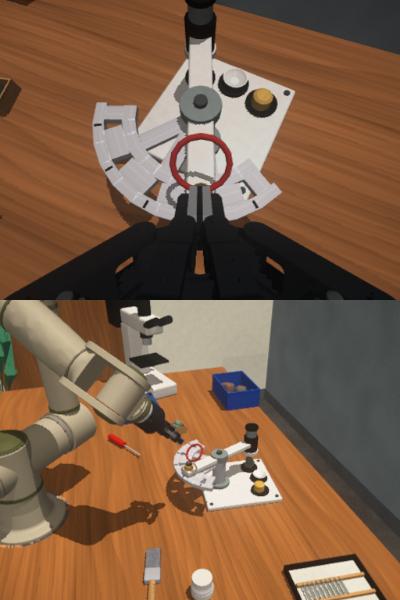

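The fingers are clear of the ring, which stands at (201,163) at the same size as at the first standoff and 0.180 m high. The lens is over the rock at about +0.48 rad, so I hand in.

```bash
python3 -c "
from plant import ctrl
print(ctrl.hand_in())"
```

```text
the job is handed in; nothing more can be done
None
```

The job is handed in, with no verdict returned: by my last camera measurements the arm is one hole on at about +0.48 rad, the lens is over the rock, the pin is home and the fingers are clear of the ring.

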